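# Set the burner air to the third notch and light the pipe warmer

## Task

Light the pipe warmer: with closed fingertips push the hand lever of the air damper open from shut, feeling for the clicks, and stop at the third click without clicking past it; then press the small flat start button fully home and let it go. Push the lever, do not grip it, and do not press start before the air is set. Leave the mushroom stop button and the things lying about as they are, and finish clear of everything.

Things in the scene. Friction and masses are not known exactly. Their poses are not given: they have to be found in the camera images.
- air_lever (a joint): air damper's hand lever, rad: 0 = shut notch (start), grows anticlockwise from above; further notches every 0.262 (15 deg): clicks at 0.262, 0.524, 0.785 (third) .. 1.571 (open). A sprung plunger holds it in each notch: moving on takes up to 0.8 to 1.1 N m (5 to 8 N sideways at the grip) up to half way to the next notch; past half way it snaps ahead into that notch and stays when let go
- air_pivot (a point): point on the air lever's upright turning axis at the lever's mid height, 190 above the bench, over the fat flanged valve in the middle of the 76 mm air pipe; a round notched steel plate (150 across its teeth, top 175 above the bench) lies under the lever. The point turns with the lever: -x points along it to the free end, z up
- air_grip (a point): centre of the lever's black grip, 145 out from the pivot: a level bar 110 long (85 to 195 out from the pivot), 24 wide, 24 high, underside 178 above the bench. Axes turn with the lever: -x out along it, -y the way the grip travels as it opens, z up. Under its outer half are only the bench and things lower than 75
- start_button_top (a point): centre of the top face of the start button: a small flat round black button 26 across, in a steel ring 42 across on a grey box 70 x 70 x 52 screwed to the bench; face about 75 above the bench, 10 above the ring; z up. Its box and the stop button's box stand side by side and may have changed places
- start_button (a joint): how far the start button is pressed down, in m: 0 released, 0.006 fully home (takes about 6 N); springs back
- stop_button_top (a point): centre of the top of the stop button: a mushroom head 44 across, about 89 above the bench, on a box like the other one; to be left alone
- stop_button (a joint): how far the stop button is pressed down, in m: 0 released, 0.006 fully home
- jacks: glassmaker's jacks: steel tongs with wooden grips lying flat, 310 long, 80 wide, 22 high; origin under the middle, blades towards its +x; loose, to be left where it is
- wood_block: cherry-wood blocking ladle: cup 92 across, 58 high, straight handle 250 long towards its -x; origin under the cup; loose, to be left where it is
- wax_cake: round cake of beeswax, 72 across, 28 high; origin under its centre; loose, to be left where it is
- optic_mold: small brass optic mould, an open cup 74 across, 70 high; origin under its centre; loose, to be left where it is
- frit_jar: glass jar of colour with a steel lid, 68 across, 95 high, standing; origin under its centre; loose, to be left where it is
- water_bottle: clear drinks bottle, 64 across, 200 high, standing; origin under its centre; loose, to be left where it is
- paddle: wooden paddle lying flat: blade 150 x 60 x 14 towards its +x, round handle towards -x, 325 long over all, 24 high; origin 162 from the handle's end; loose, to be left where it is

How it is judged:
On the way, in this order (a step that is already met when the one before it is completed fails the run):
1. the air lever rests in the third notch (value of joint air_lever between 0.725398 and 0.845398 rad and velocity of joint air_lever below 0.1 rad/s), for 0.3 s.
2. the start button is pressed home (value of joint start_button above 0.0045 m), for 0.05 s.
At the end, for the whole second after the job is handed in: the air lever stands in the third notch (0.785 rad within 0.06), start has been pressed home (at least 4.5 of its 6 mm) after that and is released, stop is released (both within 1.5 mm) (value of joint air_lever between 0.725398 and 0.845398 rad and value of joint each of start_button, stop_button below 0.0015 m); the robot touches nothing.
It fails at once if the air lever clicks past the third notch (value of joint air_lever above 0.942478 rad).
It fails at once if start is pressed before the air lever has reached the third notch (value of joint start_button above 0.003 m and value of joint air_lever below 0.680678 rad).
It fails at once if stop is pressed (value of joint stop_button above 0.003 m).
It fails at once if the lever's grip is taken between the fingers (y of the grasp point in the frame of air_grip between -0.008 and 0.008 m and x of the grasp point in the frame of air_grip between -0.05 and 0.06 m and z of the grasp point in the frame of air_grip between -0.03 and 0.024 m).
It fails at once if a loose thing is moved or lifted by more than 30 mm (distance of any of jacks, wood_block, wax_cake, optic_mold, frit_jar, water_bottle, paddle from where it was at the start of the episode above 0.03 m).
It also fails if it takes over 51 s, if anything falls off the work surface, if the arm or the gripper's body presses on something with over 40 N, if the wrist force passes 120 N, or if a joint passes its speed limit or range.

## Robot

A 6-joint arm with a two-finger parallel gripper is mounted at the origin on the work surface. World frame = base frame: x ahead of the robot, y to its left, z up, the work surface at z = 0. Lengths are in m, angles in rad, forces in N, time in s.
With the tool pointing down it reaches from about 0.375 to 0.9 m from the base axis. Payload 3.1 kg.
Tool frame: the origin (TCP) lies midway between the tips of the shut fingers; the grasp point (between the pads) lies 19 mm behind it; z points along the fingers, x is the direction in which the jaws open and shut, and the axes are right-handed (so a half turn about z gives the same grasp; the last joint's range is limited). The gripper opens to 85 mm and grips with 20 to 120 N. Pads are 22 mm wide; open, the fingers measure 114 mm over their backs; the gripper's body (76 mm by 85 mm) begins 54 mm behind the grasp point. The pads swing forward as they close: fully open they stand 13 mm farther back than shut.
Start: joints at [-0.178, 0.527, 1.433, -0, 1.181, -0.178], TCP at [0.625, 0, 0.231] pointing down, gripper open.
Joint ranges: [-3.08, 3.08], [-0.75, 2.2], [0.22, 2.44], [-1.43, 4.57], [0, 2.65], [-2.85, 2.85]. Speed limits (rad/s): [2.79, 2.79, 3.14, 3.14, 3.14, 3.14].

## Interface

Orientations are given as a unit quaternion [x, y, z, w].
In Python, from station import * gives the robot as it stands.
- The arm moves only by the tool servo_tool, never from a script. Its argument "targets" is a list of rows, each a list of 6 numbers: the shift along the tool's x, y, z in mm, then the turn, a rotation vector about the tool's x, y, z in degrees. A call has 1 to 10 rows; each row is the pose to reach, as a shift and turn from the pose commanded when the call began, along the tool's axes at that moment; what a row does not reach only later rows make up. A row lasts 1/8 s, in which the tool goes at most 62.5 mm and 10.7 degrees, less where a joint would pass 70% of its speed; a pose out of reach is approached as far as the arm can. A call with a gripper value outside its range is refused whole. "gripper" is the finger opening in mm, from 0 to 85.4, set as the call begins (left out, the last holds). The fingers move at their own pace and stop on an object; "newtons" is the grip in N (left out, the last holds). Time passes only in rows, so rows that repeat a pose let the fingers close. It gives the time, the measured TCP pose, the force and the opening at its end, in the units of the state.
- sense(): the state, without advancing time (a new reading comes with each control period).
- snapshot(name): name is "scene" or "side" or "wrist"; returns a dict with "color" (400x640x3 uint8, red, green, blue), "vfov" (degrees; the focal length in pixels is half the picture's height over the tangent of half this angle, whatever the lens; pixels are square), "cx", "cy" (the principal point, pixels), "R" (3x3) and "t" (3): a world point X has camera coordinates R X + t. Camera axes: x right, y down, z forward; pixel columns grow to the right and rows downward; lengths in m; the calibration is good to about 2 mm. A picture is of the moment at which its call begins. There is no depth.
- sign_off(): hands the job in, once; it reports no verdict.
The state is a dict: "t": time; "q": joint angles; "qd": joint speeds; "tau": joint torques, N m; "tcp_pos": TCP position; "tool_rot": TCP orientation; "force": force on the tool from outside, world axes, zero at the start; "ft_torque": the same for the moment, N m; "finger_gap": opening from 0.0 (shut) to 1.0 (fully open).
Only numpy, scipy, OpenCV 4.12 (cv2) and the standard library are available. Lean on these libraries where they do the work, as an engineer would, in place of code of your own. Each camera call takes 0.05 s, during which the arm holds its last target. There are 200 camera calls.

## Working session

There is one attempt and no reset: what is moved stays moved. The work goes in short steps, Python scripts to look and compute and a tool call to move; the robot and the scene stay as the last step left them, time stands still between calls to the robot, and variables do not carry over. Pictures are saved under pics/ and viewed, about 8 in all and at most 12, crops included, and the job is handed in when it is done.

Besides the shell and the picture viewer there is one more tool, called after "Emit:" by a JSON object that holds its "method" and its "body", one argument or row to a line. servo_tool: Moves the arm, as the interface text tells. Its arguments: {"type":"object","properties":{"targets":{"type":"array","items":{"type":"array","items":{"type":"number"}}},"gripper":{"type":"number"},"newtons":{"type":"number"}},"required":["targets"]}

```bash
mkdir -p pics
cat > h.py <<'E'
from station import *
import numpy as np, cv2, json
def snap(n,f):
    s=snapshot(n); cv2.imwrite(f'pics/{f}.png',s['color'][:,:,::-1]); np.save(f'pics/{f}.npy',s,allow_pickle=True); return s
def load(f): return np.load(f'pics/{f}.npy',allow_pickle=True).item()
def ray(s,u,v):
    f=s['color'].shape[0]/2/np.tan(np.radians(s['vfov'])/2)
    d=s['R'].T@np.array([(u-s['cx'])/f,(v-s['cy'])/f,1]); return -s['R'].T@s['t'],d
def onz(s,u,v,z):
    o,d=ray(s,u,v); return o+d*(z-o[2])/d[2]
def proj(s,X):
    f=s['color'].shape[0]/2/np.tan(np.radians(s['vfov'])/2)
    c=s['R']@np.array(X)+s['t']; return c[:2]/c[2]*f+[s['cx'],s['cy']]
E
python3 - <<'E'
from h import *
a=snap('scene','scene0');b=snap('side','side0')
print(sense())
for s in(a,b):print(s['vfov'],-s['R'].T@s['t'],s['R'][2])
E
```

```text
{'t': 0.1, 'q': array([-1.78501851e-01,  5.28402567e-01,  1.43380849e+00,  3.97544807e-05,
        1.18136734e+00, -1.78490194e-01]), 'qd': array([ 0.00153231, -0.00059536, -0.00476276, -0.00050027, -0.00080646,
       -0.00094706]), 'tau': array([ 4.33945943e-04, -4.43301880e+01, -1.78587180e+01, -2.04061280e-04,
        3.88642526e-03,  1.10165692e-05]), 'tcp_pos': array([6.24348965e-01, 1.56856131e-04, 2.30402499e-01]), 'tool_rot': array([ 9.99999507e-01, -1.33935801e-05, -9.73833292e-04, -1.94373489e-04]), 'force': array([ 0.38751056,  0.08472357, -0.32075332]), 'ft_torque': array([-0.0318306 ,  0.01298344,  0.02188646]), 'finger_gap': 0.9963239018055859}
56.141584130940295 [1.21671662 0.38577996 0.82555083] [-0.68520278 -0.34870507 -0.63945439]
54.317563389269125 [ 0.18346972 -0.84460305  0.66543761] [ 0.27387281  0.82253716 -0.49842382]
```

View pics/scene0.png

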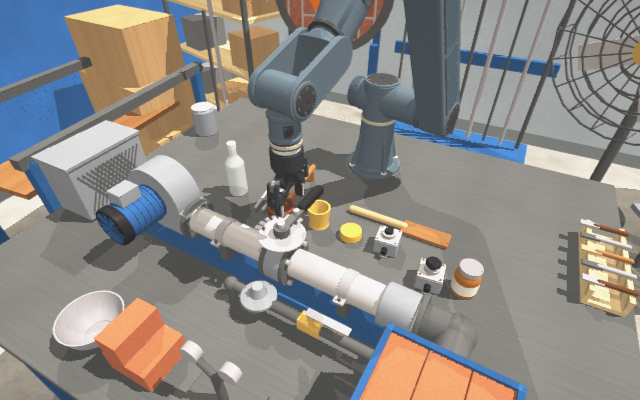

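View pics/side0.png

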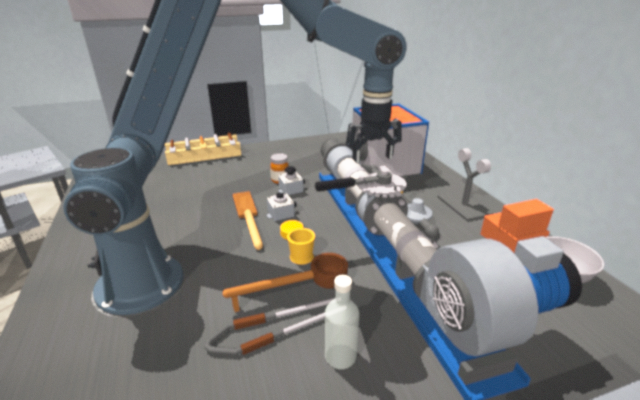

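The scene view shows the lever's black grip near (312,193), the pivot plate near (283,235), and two button boxes at (388,238) and (431,270). In the side view the grip is at (335,184) and the buttons at (281,203) and (290,180). I'll enlarge both regions.

Run:
```python
from h import *
a=load('scene0')['color'];b=load('side0')['color']
A=cv2.resize(a[170:300,250:450],(800,520),interpolation=cv2.INTER_CUBIC)[:,:,::-1]
B=cv2.resize(b[140:230,250:430],(800,400),interpolation=cv2.INTER_CUBIC)[:,:,::-1]
cv2.imwrite('pics/c1.png',A);cv2.imwrite('pics/c2.png',B)
```

```text
(no output)
```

View pics/c1.png

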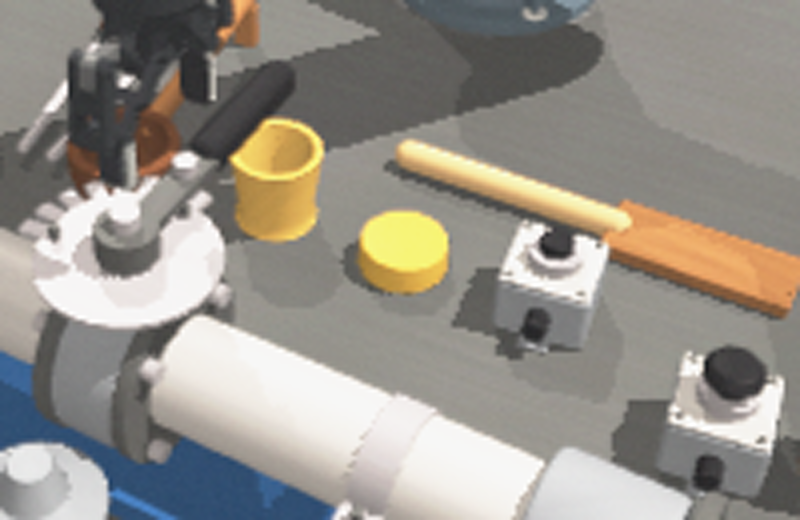

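View pics/c2.png

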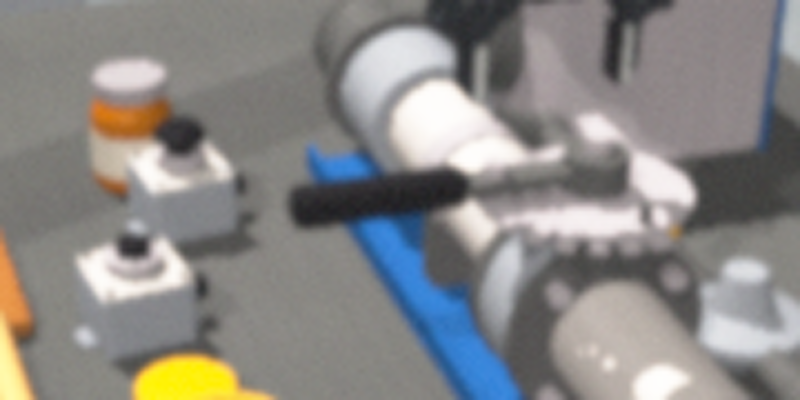

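The start button (flat) is the box nearest the wax cake: scene (389.5,230), side (280,195). The mushroom stop is the other box. Now I'll triangulate.

Run:
```python
from h import *
a=load('scene0');b=load('side0')
def tri(p,q):
    M=[];r=[]
    for s,(u,v) in((a,p),(b,q)):
        o,d=ray(s,u,v);d/=np.linalg.norm(d);P=np.eye(3)-np.outer(d,d);M.append(P);r.append(P@o)
    X=np.linalg.lstsq(np.vstack(M),np.hstack(r),rcond=None)[0]
    return X.round(4),(proj(a,X)-p).round(1),(proj(b,X)-q).round(1)
C=lambda u,v:(250+(u+.5)/4-.5,170+(v+.5)/4-.5)
D=lambda u,v:(250+(u+.5)/4.444-.5,140+(v+.5)/4.444-.5)
for n,p,q,z in(('start',C(558,238),D(133,241),.075),('stop',C(735,365),D(180,132),.089),('gout',C(283,80),D(303,205),.19),('gin',C(208,140),D(460,185),.19),('wax',C(404,238),D(187,376),.028)):
    print(n,tri(p,q),onz(a,*p,z).round(4),onz(b,*q,z).round(4))
for n,p,z in(('hubtop',C(125,225),.2),('mould top',C(279,148),.07),('paddle',C(405,155),.01)): print(n,onz(a,*p,z).round(4))
print('hub side',onz(b,*D(600,165),.2).round(4))
```

```text
start (array([0.4139, 0.201 , 0.0732]), array([ 0.2, -0.2]), array([0.2, 0.2])) [0.4171 0.2011 0.075 ] [0.4128 0.1992 0.075 ]
stop (array([0.4873, 0.3468, 0.0818]), array([-0.2,  0.2]), array([-0.2, -0.1])) [0.4935 0.3475 0.089 ] [0.4838 0.3309 0.089 ]
gout (array([0.4736, 0.0053, 0.1893]), array([ 0.2, -0.2]), array([0.3, 0.2])) [0.4756 0.0055 0.19  ] [0.4729 0.0051 0.19  ]
gin (array([ 0.5649, -0.0065,  0.1946]), array([-0.9,  0.6]), array([-0.9, -0.5])) [ 0.557  -0.0085  0.19  ] [ 0.5697 -0.0019  0.19  ]
wax (array([0.4207, 0.0852, 0.0296]), array([ 0.6, -0.5]), array([0.7, 0.5])) [0.4221 0.0838 0.028 ] [0.42   0.0906 0.028 ]
hubtop [ 0.6618 -0.0071  0.2   ]
mould top [ 0.4152 -0.0287  0.07  ]
paddle [0.3106 0.0367 0.01  ]
hub side [ 0.6508 -0.0234  0.2   ]
```

Emit:
{"method": "servo_tool", "body": {
  "targets": [
    [0,0,-50,0,0,0],
    [-40,-30,-80,0,0,0],
    [-80,-60,-100,0,0,0],
    [-80,-60,-100,0,0,0],
    [-80,-60,-100,0,0,0],
    [-80,-60,-100,0,0,0]
  ],
  "gripper": 0
}}

```text
t: 0.85
tcp_pos: [0.5455, 0.0594, 0.3303]
tool_rot: [1.0, -0.0, -0.001, 0.0]
force: [-0.5, 0.3, -0.5]
finger_gap: 0.001
```

Run:
```python
from h import *
w=snap('wrist','w1');snap('scene','s1');snap('side','d1')
s=sense();print(s['t'],s['tcp_pos'],s['tool_rot'],s['force'],s['finger_gap'])
print(-w['R'].T@w['t'],w['R'])
```

```text
1.0 [0.54542271 0.05941018 0.33039755] [ 9.99999629e-01 -4.75433707e-04 -7.17582247e-04 -2.76155177e-05] [1.4391811  0.321377   0.24435324] 0.001989793286261903
[0.54707613 0.13589664 0.47333416] [[ 9.99999421e-01 -4.06939917e-04 -9.96026491e-04]
 [-9.28903232e-05 -9.54914145e-01  2.96882077e-01]
 [-1.07193295e-03 -2.96881813e-01 -9.54913630e-01]]
```

View pics/w1.png

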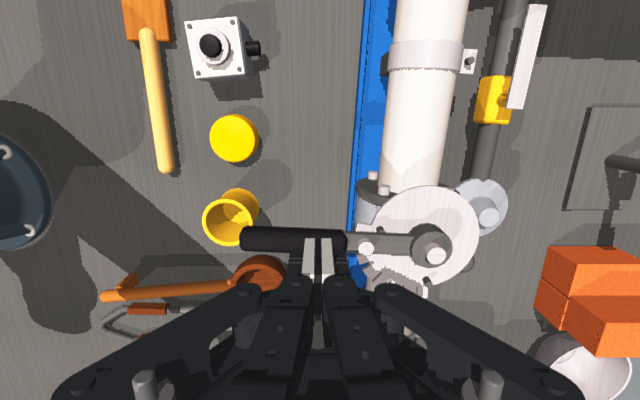

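The wrist view shows the grip from (243,239) to (346,240), the hub at about (432,250), and the start button at about (210,45). Now the precise numbers.

Run:
```python
from h import *
w=load('w1')
g=cv2.cvtColor(w['color'],cv2.COLOR_RGB2GRAY)
m=((g<60)).astype(np.uint8);m[:,:200]=0;m[260:]=0;m[:,350:]=0;m[:215]=0
for u in(250,265,280,290,330,340):
    v=np.where(m[:,u])[0];print(u,v.min(),v.max(),end='; ')
u=np.where(m[232:246].sum(0)>8)[0];print('cols',u.min(),u.max())
for n,p,z in(('out',(242.5,239),.19),('in',(346,240),.19),('hub',(432,251),.205),('bolt',(436,256),.215),('start',(210,45),.075)):print(n,onz(w,*p,z).round(4))
b=((g<60)).astype(np.uint8);n,l,st,c=cv2.connectedComponentsWithStats(b[0:90,180:245].copy());print(st,c+[180,0])
for P in((.4744,.0,.19),):print(proj(w,P))
a=load('scene0'); print('bottle', onz(a,237,193,0), onz(a,234,143,.2))
```

```text
250 227 259; 265 226 259; 280 227 251; 290 228 259; 330 229 237; 340 230 259; cols 240 346
out [0.4692 0.0021 0.19  ]
in [0.5761 0.001  0.19  ]
hub [ 0.6601 -0.0038  0.205 ]
bolt [ 0.6603 -0.0039  0.215 ]
start [0.4176 0.2028 0.075 ]
[[   0    0   65   90 5567]
 [  20   36   22   21  283]] [[212.07562421  44.35117658]
 [210.51236749  47.42756184]]
[247.68317759 240.85827449]
bottle [ 0.40996816 -0.36340959  0.        ] [ 0.39551651 -0.35217396  0.2       ]
```

Emit:
{"method": "servo_tool", "body": {
  "targets": [
    [-30,14,50,0,0,0],
    [-30,14,100,0,0,0],
    [-30,14,140,0,0,0],
    [-30,14,152,0,0,0],
    [-30,14,152,0,0,0],
    [-30,14,152,0,0,0]
  ]
}}

```text
t: 1.75
tcp_pos: [0.5165, 0.0458, 0.1807]
tool_rot: [1.0, -0.0, 0.002, 0.0]
force: [0.1, -0.7, 0.5]
finger_gap: 0.004
```

```bash
cat >> h.py <<'E'
P=np.array([.664,-.0045]);PHI0=178.
def tcp(th,d=.023,r=.15):
    a=np.radians(PHI0+th);e=np.array([np.cos(a),np.sin(a)]);return P+r*e+d*np.array([e[1],-e[0]])
def yaw(R=None):
    from scipy.spatial.transform import Rotation as Ro
    x=Ro.from_quat(sense()['tool_rot']).as_matrix()[:,0];return np.degrees(np.arctan2(x[1],x[0]))
def shift(th,d=.023,r=.15):  # tool-frame shift, mm, and turn about tool z, deg
    from scipy.spatial.transform import Rotation as Ro
    s=sense();M=Ro.from_quat(s['tool_rot']).as_matrix();p=tcp(th,d,r)
    D=np.array([*(p-s['tcp_pos'][:2]),0])
    return (M.T@D*1000).round(1),round(-(PHI0+th-180-yaw()),1)
def lever(r=.15,d=.023): # angle from TCP position if in contact
    p=sense()['tcp_pos'][:2]-P;R=np.hypot(*p)
    return np.degrees(np.arctan2(p[1],p[0]))%360-PHI0+np.degrees(np.arcsin(d/R))
E
python3 - <<'E'
from h import *
s=sense();print(s['t'],s['tcp_pos'],s['force'],yaw(),lever())
for th in(-4,-2,0,2,4,6,8,10):print(th,shift(th))
E
```

```text
1.75 [0.51645532 0.04583786 0.18070964] [ 0.12056455 -0.73976874  0.53405158] -4.4032408212109644e-05 -8.354014816956509
-4 (array([ 0.8, 11.8,  0. ]), np.float64(6.0))
-2 (array([-0.5, 16.9,  0. ]), np.float64(4.0))
0 (array([-1.6, 22.1,  0. ]), np.float64(2.0))
2 (array([-2.5, 27.3,  0. ]), np.float64(-0.0))
4 (array([-3.2, 32.6,  0. ]), np.float64(-2.0))
6 (array([-3.7, 37.9,  0. ]), np.float64(-4.0))
8 (array([-4. , 43.1,  0. ]), np.float64(-6.0))
10 (array([-4.2, 48.4,  0. ]), np.float64(-8.0))
```

Emit:
{"method": "servo_tool", "body": {
  "targets": [
    [0,8,2,0,0,2],
    [-1,14,3,0,0,2],
    [-1,17,3,0,0,2],
    [-1,20,3,0,0,2],
    [-2,22,3,0,0,2],
    [-2,24,3,0,0,2],
    [-2,24,3,0,0,2]
  ]
}}

```text
t: 2.62
tcp_pos: [0.5129, 0.0222, 0.1764]
tool_rot: [1.0, -0.017, -0.0, -0.0]
force: [-0.8, 1.7, 0.1]
finger_gap: -0.001
```

Run:
```python
from h import *
s=sense();print(s['t'],s['tcp_pos'],s['force'],yaw(),lever())
for th in(2,4,6,8,10,12,14,16,18):print(th,shift(th))
```

```text
2.625 [0.51290408 0.02218944 0.17635267] [-0.84873035  1.74520074  0.09512642] -1.9990228490656339 0.6038247197119606
2 (array([ 1.2,  3.6, -0. ]), np.float64(-2.0))
4 (array([ 0.7,  8.9, -0. ]), np.float64(-4.0))
6 (array([ 0.4, 14.2, -0. ]), np.float64(-6.0))
8 (array([ 0.2, 19.5, -0. ]), np.float64(-8.0))
10 (array([ 0.2, 24.8, -0. ]), np.float64(-10.0))
12 (array([ 0.4, 30.1, -0. ]), np.float64(-12.0))
14 (array([ 0.8, 35.4, -0. ]), np.float64(-14.0))
16 (array([ 1.4, 40.6, -0. ]), np.float64(-16.0))
18 (array([ 2.2, 45.9, -0. ]), np.float64(-18.0))
```

Emit:
{"method": "servo_tool", "body": {
  "targets": [
    [1,2,0,0,0,-1],
    [1,4,0,0,0,-2],
    [1,6,0,0,0,-3],
    [1,9,0,0,0,-4],
    [1,9,0,0,0,-4]
  ]
}}

```text
t: 3.25
tcp_pos: [0.512, 0.0139, 0.176]
tool_rot: [1.0, 0.018, -0.002, -0.001]
force: [-3.2, 5.3, 3.3]
finger_gap: 0.001
```

Run:
```python
from h import *
s=sense();print(s['t'],s['tcp_pos'],s['force'],yaw(),lever())
for th in(6,8,10,12,14,16,18):print(th,shift(th))
```

```text
3.25 [0.51196812 0.01390846 0.1760436 ] [-3.21366998  5.32797132  3.31489719] 2.0178521108143093 3.733841439901296
6 (array([ 0.6,  6. , -0. ]), np.float64(-2.0))
8 (array([ 0.1, 11.2, -0. ]), np.float64(-4.0))
10 (array([-0.3, 16.5, -0. ]), np.float64(-6.0))
12 (array([-0.5, 21.8, -0. ]), np.float64(-8.0))
14 (array([-0.4, 27.1, -0.1]), np.float64(-10.0))
16 (array([-0.2, 32.4, -0.1]), np.float64(-12.0))
18 (array([ 0.2, 37.7, -0.1]), np.float64(-14.0))
```

Emit:
{"method": "servo_tool", "body": {
  "targets": [
    [0,2,0,0,0,-1],
    [0,4,0,0,0,-2],
    [0,6,0,0,0,-2],
    [0,8,0,0,0,-3],
    [0,10,0,0,0,-4],
    [0,12,0,0,0,-4],
    [0,12,0,0,0,-4]
  ]
}}

```text
t: 4.12
tcp_pos: [0.5146, 0.0005, 0.1764]
tool_rot: [0.999, 0.052, 0.0, 0.0]
force: [-0.0, -0.1, -0.6]
finger_gap: -0.004
```

Run:
```python
from h import *
s=sense();print(s['t'],s['tcp_pos'],s['force'],yaw(),lever())
for th in(10,12,14,16,18,20):print(th,shift(th))
```

```text
4.125 [5.14620865e-01 4.72125142e-04 1.76440501e-01] [-0.02019751 -0.12139909 -0.55889325] 5.98374240826365 8.945757735282006
10 (array([-2.7,  2.8, -0. ]), np.float64(-2.0))
12 (array([-3.2,  8.1,  0. ]), np.float64(-4.0))
14 (array([-3.5, 13.4,  0. ]), np.float64(-6.0))
16 (array([-3.7, 18.7,  0. ]), np.float64(-8.0))
18 (array([-3.7, 24. ,  0. ]), np.float64(-10.0))
20 (array([-3.5, 29.2,  0. ]), np.float64(-12.0))
```

First click felt: the force dropped to zero at about 9°. Next, on to the second notch.

Emit:
{"method": "servo_tool", "body": {
  "targets": [
    [-3,5,0,0,0,-3],
    [-3,9,0,0,0,-5],
    [-3,13,0,0,0,-6],
    [-3,16,0,0,0,-7],
    [-3,19,0,0,0,-8],
    [-3,22,0,0,0,-9],
    [-3,25,0,0,0,-10],
    [-3,25,0,0,0,-10]
  ]
}}

```text
t: 5.12
tcp_pos: [0.5137, -0.0234, 0.1764]
tool_rot: [0.99, 0.139, 0.0, -0.001]
force: [0.3, 4.2, 1.8]
finger_gap: 0.002
```

Run:
```python
from h import *
s=sense();print(s['t'],s['tcp_pos'],s['force'],yaw(),lever())
for th in(20,22,24,26,28,30):print(th,shift(th))
```

```text
5.125 [ 0.5136712  -0.02342156  0.17635891] [0.31130133 4.23177852 1.83274987] 16.008839848448478 17.90523442310388
20 (array([-1. ,  5.5, -0. ]), np.float64(-2.0))
22 (array([-1.5, 10.8, -0. ]), np.float64(-4.0))
24 (array([-1.9, 16.1, -0. ]), np.float64(-6.0))
26 (array([-2. , 21.3, -0. ]), np.float64(-8.0))
28 (array([-2. , 26.6, -0. ]), np.float64(-10.0))
30 (array([-1.8, 31.9, -0.1]), np.float64(-12.0))
```

Emit:
{"method": "servo_tool", "body": {
  "targets": [
    [-1,2,0,0,0,-1],
    [-1,4,0,0,0,-2],
    [-1,6,0,0,0,-2],
    [-1,8,0,0,0,-3],
    [-1,10,0,0,0,-4],
    [-2,12,0,0,0,-5],
    [-2,14,0,0,0,-6],
    [-2,14,0,0,0,-6]
  ]
}}

```text
t: 6.12
tcp_pos: [0.5157, -0.0386, 0.1763]
tool_rot: [0.982, 0.191, 0.0, 0.0]
force: [-0.2, -1.3, 0.1]
finger_gap: -0.001
```

Run:
```python
from h import *
s=sense();print(s['t'],s['tcp_pos'],s['force'],yaw(),lever())
for th in(26,28,30,32,34,36,38):print(th,shift(th))
```

```text
6.125 [ 0.51571744 -0.03862124  0.17629296] [-0.16499932 -1.28806372  0.07431381] 21.98872847204044 23.65282404555612
26 (array([-0.4,  6.2,  0. ]), np.float64(-2.0))
28 (array([-1. , 11.4,  0. ]), np.float64(-4.0))
30 (array([-1.3, 16.7,  0. ]), np.float64(-6.0))
32 (array([-1.5, 22. ,  0. ]), np.float64(-8.0))
34 (array([-1.4, 27.3,  0. ]), np.float64(-10.0))
36 (array([-1.2, 32.6,  0. ]), np.float64(-12.0))
38 (array([-0.8, 37.9,  0. ]), np.float64(-14.0))
```

Second click felt at about 23°. Next I'll find contact again at notch 2, around 30–33°.

Emit:
{"method": "servo_tool", "body": {
  "targets": [
    [0,5,0,0,0,-2],
    [-1,9,0,0,0,-4],
    [-1,13,0,0,0,-5],
    [-1,16,0,0,0,-6],
    [-1,19,0,0,0,-7],
    [-1,22,0,0,0,-8],
    [-1,25,0,0,0,-9],
    [-1,25,0,0,0,-9]
  ]
}}

```text
t: 7.12
tcp_pos: [0.5234, -0.0609, 0.1763]
tool_rot: [0.964, 0.267, -0.001, -0.001]
force: [-1.6, 4.5, 2.9]
finger_gap: 0.002
```

Run:
```python
from h import *
s=sense();print(s['t'],s['tcp_pos'],s['force'],yaw(),lever())
for th in(35,36,37,38,39,40,41):print(th,shift(th))
snap('scene','s2')
```

```text
7.125 [ 0.52339811 -0.06086398  0.17627702] [-1.59998626  4.47672359  2.89193409] 31.023995076137396 32.57805628106634
35 (array([-1.2,  6.4, -0. ]), np.float64(-2.0))
36 (array([-1.5,  9. , -0. ]), np.float64(-3.0))
37 (array([-1.7, 11.6, -0. ]), np.float64(-4.0))
38 (array([-1.9, 14.3, -0. ]), np.float64(-5.0))
39 (array([-2. , 16.9, -0. ]), np.float64(-6.0))
40 (array([-2.1, 19.6, -0. ]), np.float64(-7.0))
41 (array([-2.2, 22.2, -0.1]), np.float64(-8.0))
```

Emit:
{"method": "servo_tool", "body": {
  "targets": [
    [0,2,0,0,0,-1],
    [-1,4,0,0,0,-2],
    [-1,6,0,0,0,-2],
    [-1,8,0,0,0,-3],
    [-2,10,0,0,0,-4],
    [-2,12,0,0,0,-5],
    [-2,14,0,0,0,-5],
    [-2,15,0,0,0,-5],
    [-2,15,0,0,0,-5]
  ]
}}

```text
t: 8.3
tcp_pos: [0.5302, -0.0758, 0.1763]
tool_rot: [0.951, 0.309, 0.0, 0.0]
force: [-0.1, -0.6, -0.2]
finger_gap: 0.0
```

Run:
```python
from h import *
s=sense();print(s['t'],s['tcp_pos'],s['force'],yaw(),lever())
snap('scene','s3');snap('side','d3');snap('wrist','w3')
a=load('s3')['color'][170:300,230:430];A=cv2.resize(a,(800,520),interpolation=cv2.INTER_CUBIC)
cv2.imwrite('pics/c3.png',A[:,:,::-1])
```

```text
8.3 [ 0.53019824 -0.07579313  0.17629016] [-0.07518872 -0.57139853 -0.154415  ] 35.993271982732395 38.77562042616386
```

View pics/w3.png

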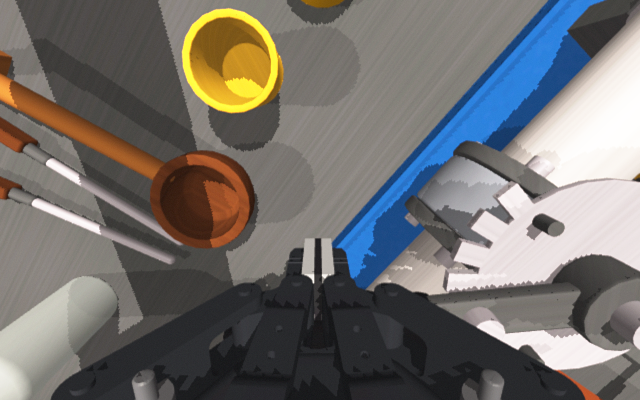

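The force fell to zero at 38.8°, which is the third click. The grip is hidden behind the fingers in this view. I'll back off, rise and check.

Emit:
{"method": "servo_tool", "body": {
  "targets": [
    [0,-20,0,0,0,0],
    [0,-50,-10,0,0,0],
    [0,-60,-60,0,0,10],
    [0,-60,-110,0,0,20],
    [0,-60,-150,0,0,30],
    [0,-60,-150,0,0,36],
    [0,-60,-150,0,0,36],
    [0,-60,-150,0,0,36]
  ]
}}

```text
t: 9.45
tcp_pos: [0.4937, -0.0264, 0.3255]
tool_rot: [1.0, 0.001, -0.001, -0.0]
force: [-1.0, -0.0, 0.1]
finger_gap: 0.003
```

Run:
```python
from h import *
s=sense();print(s['t'],s['tcp_pos'],s['force'],yaw())
w=snap('wrist','w4')
snap('scene','s4');snap('side','d4')
for th in(30,45,60):
    for r in(.085,.195):
        a=np.radians(PHI0+th);print(th,r,proj(w,[*(P+r*np.array([np.cos(a),np.sin(a)])),.19]).round())
```

```text
9.45 [ 0.49374948 -0.02636747  0.32552283] [-1.04203444 -0.04671167  0.08786728] 0.11421019378334009
30 0.085 [414. 205.]
30 0.195 [314. 252.]
45 0.085 [425. 222.]
45 0.195 [342. 287.]
60 0.085 [440. 235.]
60 0.195 [377. 313.]
```

View pics/w4.png

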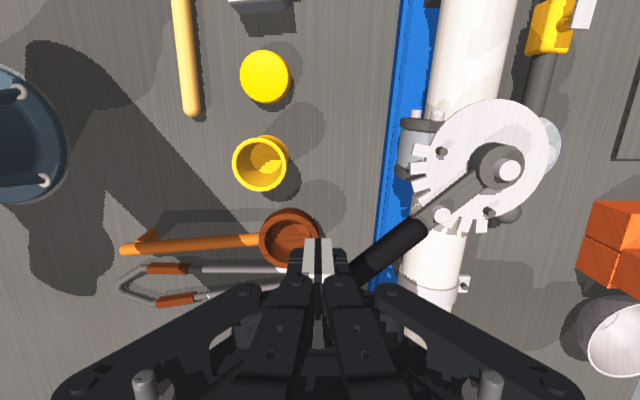

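The grip runs from about (420,225) to (352,280), matching the 45° prediction of (425,222) to (342,287), so the lever is in the third notch. Now to the start button.

Emit:
{"method": "servo_tool", "body": {
  "targets": [
    [-20,-55,0,0,0,0],
    [-40,-110,0,0,0,0],
    [-60,-165,20,0,0,0],
    [-78,-215,60,0,0,0],
    [-78,-228,110,0,0,0],
    [-78,-228,145,0,0,0],
    [-78,-228,145,0,0,0],
    [-78,-228,145,0,0,0]
  ]
}}

```text
t: 10.6
tcp_pos: [0.4178, 0.2009, 0.1821]
tool_rot: [1.0, -0.0, 0.001, -0.0]
force: [-0.0, 0.0, -0.1]
finger_gap: 0.004
```

Run:
```python
from h import *
s=sense();print(s['t'],s['tcp_pos'],s['force'],yaw())
w=snap('wrist','w5');snap('side','d5')
print(proj(w,[.4165,.202,.075]),proj(w,s['tcp_pos']))
cv2.imwrite('pics/c5.png',np.hstack([cv2.resize(w['color'][180:400,200:440],(480,440)),cv2.resize(load('d5')['color'][160:235,250:310],(320,400)).copy()if 0 else cv2.resize(load('d5')['color'][150:260,240:320],(320,440))])[:,:,::-1])
```

```text
10.6 [0.41779302 0.20091201 0.18209376] [-0.04362245  0.0053561  -0.10389768] -0.015573899106205711
[314.26000145 194.2526702 ] [314.9191766  254.52674208]
```

View pics/c5.png

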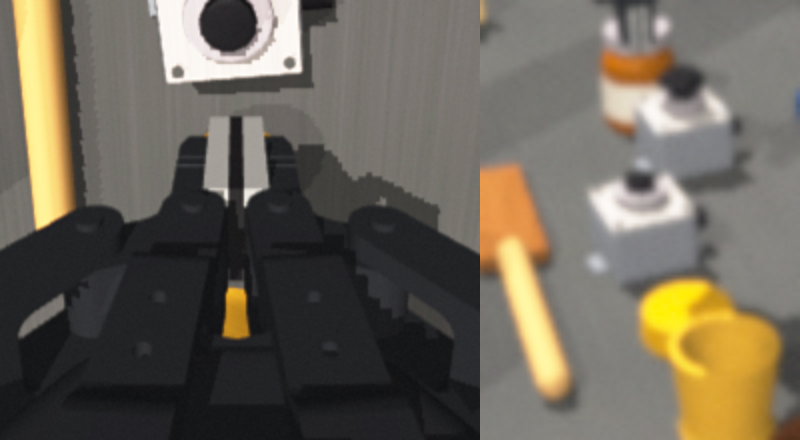

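Emit:
{"method": "servo_tool", "body": {
  "targets": [
    [-1,-2,50,0,0,0],
    [-1,-2,85,0,0,0],
    [-1,-2,98,0,0,0],
    [-1,-2,103,0,0,0],
    [-1,-2,106,0,0,0],
    [-1,-2,108,0,0,0],
    [-1,-2,110,0,0,0],
    [-1,-2,112,0,0,0],
    [-1,-2,112,0,0,0]
  ]
}}

```text
t: 11.82
tcp_pos: [0.4167, 0.2031, 0.0697]
tool_rot: [1.0, -0.0, 0.001, -0.0]
force: [0.8, 0.1, 4.8]
finger_gap: -0.006
```

Emit:
{"method": "servo_tool", "body": {
  "targets": [
    [0,0,1,0,0,0],
    [0,0,2,0,0,0],
    [0,0,3,0,0,0],
    [0,0,3,0,0,0]
  ]
}}

```text
t: 12.32
tcp_pos: [0.4167, 0.2031, 0.0683]
tool_rot: [1.0, 0.0, 0.002, -0.0]
force: [-1.6, -0.8, 22.6]
finger_gap: -0.002
```

The button bottomed out: the force jumped to 22.6 N and motion stopped after about 1.4 mm. I'll hold there briefly, then release and retreat.

Emit:
{"method": "servo_tool", "body": {
  "targets": [
    [0,0,0,0,0,0],
    [0,0,-10,0,0,0],
    [0,0,-50,0,0,0],
    [0,0,-110,0,0,0],
    [0,0,-170,0,0,0],
    [0,0,-200,0,0,0],
    [0,0,-200,0,0,0],
    [0,0,-200,0,0,0]
  ]
}}

```text
t: 13.32
tcp_pos: [0.4145, 0.2027, 0.2651]
tool_rot: [1.0, -0.0, -0.002, 0.0]
force: [0.1, 0.9, 0.3]
finger_gap: -0.004
```

Run:
```python
from h import *
s=sense();print(s['t'],s['tcp_pos'],s['force'],yaw())
a=snap('scene','s6')['color'];b=snap('side','d6')['color']
A=cv2.resize(a[170:300,230:450],(800,473),interpolation=cv2.INTER_CUBIC)
cv2.imwrite('pics/c6.png',A[:,:,::-1])
```

```text
13.325 [0.41449918 0.20266008 0.26505178] [0.09821484 0.89054552 0.3057084 ] -0.0006549715332035649
```

View pics/c6.png

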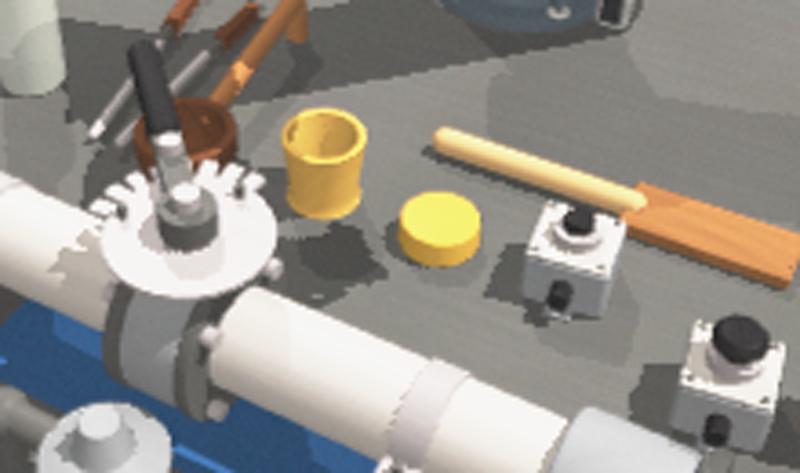

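The lever stands turned, with its grip from crop (142,50) to (160,130). Start has sprung back, stop is untouched, and the loose things look unmoved. One numeric check of the lever angle, then hand in.

Run:
```python
from h import *
a=load('s6')
C=lambda u,v:(230+(u+.5)/3.636-.5,170+(v+.5)/3.636-.5)
o=onz(a,*C(143,50),.19);i=onz(a,*C(161,128),.19)
for x in(o,i):
    d=x[:2]-P;print(x.round(3),np.hypot(*d).round(3),(np.degrees(np.arctan2(d[1],d[0]))%360-PHI0).round(1))
print(sign_off())
```

```text
[ 0.517 -0.138  0.19 ] 0.198 44.3
[ 0.592 -0.073  0.19 ] 0.1 45.5
the job is handed in; nothing more can be done
None
```

The job is done and handed in: the air lever is in its third notch and the start button was pressed home and let go. The hand-in itself gives no verdict.

- **Air lever:** I pushed it with shut fingertips. Each time the force built to about 4–5 N, then fell to zero. The clicks came at about 9°, 23° and 39° of push, and I stopped at the third. The last picture puts the lever at 44–45.5°, and the third notch is at 45°.
- **Start button:** I pressed it until it bottomed, at 22.6 N with the fingertips about 6–7 mm below the face. After I backed off, the picture shows it sprung back up.
- **Everything else:** the stop button and the loose things look untouched in the last picture. I judged this by eye and did not measure it. The arm finished about 0.19 m above the start button, with only sensor noise (under 1 N) on the force reading.

No check failed or disagreed. The run took about 13.4 s of the 51 s allowed.

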